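# Dial the code and release the latch of a stockroom lock box

### The arm

A 7-joint arm with a two-finger parallel gripper is mounted at the origin on the work surface. World frame = base frame: x ahead of the robot, y to its left, z up, the work surface at z = 0. Lengths are in mm, angles in degrees, forces in N, time in s.
With the tool pointing down it reaches from about 425 to 825 mm from the base axis. Payload 3.6 kg.
Tool frame: the origin (TCP) lies at the very end of the fingers, on their centre line; the grasp point (between the pads) lies r.pinch_z behind it (r.pinch_z is the distance from the TCP to the grasp point, in mm); z points along the fingers, x is the direction in which the jaws open and shut, and the axes are right-handed (so a half turn about z gives the same grasp; the last joint's range is limited). The gripper opens to 93 mm and grips with 3 to 60 N. Pads are 15 mm wide; open, the fingers measure 128 mm over their backs; the gripper's body (75 mm by 188 mm) begins 65 mm behind the grasp point.
Start: joints at [-72.451, 35.231, -0.722, 81.555, 0.464, 63.22, -2.315], TCP at [212.314, 614.316, 218.64] pointing down, gripper open.
Joint ranges: [-178.69, 178.69], [-17.37, 117.87], [-77.05, 75.6], [15.02, 138.74], [-78.02, 258.01], [0.78, 113.62], [-162.83, 162.83]. Speed limits (degrees/s): [159.86, 159.86, 180, 180, 180, 180, 180].

### API

Orientations are given as a 3x3 rotation matrix whose columns are the frame's x, y, z axes.
In Python, from plant import r gives the robot as it stands. Calls block until the motion is done:
- r.movep(position, orientation): joint-space move of the TCP to a pose.
- r.servo_line(position, attitude=None, velocity=150, f_stop=None): straight line of the TCP; attitude=None keeps the orientation; velocity is the mean speed in mm/s. With f_stop (N) it stops when the force on the tool has changed by that much, and returns True; else False.
- r.goto_joints(angles): joint-space move.
- r.gripper_to(opening): finger opening in mm; the grip force is fixed at half the most; returns when the fingers have stopped.
- r.wait(seconds).
- r.solve_ik(position, orientation): joint angles nearest the present ones, or None.
- r.get_obs(): the state.
- r.snapshot(name): name is "side" or "top" or "wrist"; returns (picture, depth): 384x512x3 uint8, red, green, blue; 384x512 float32, mm along the optical axis (not along the pixel's ray), 0 where there is no reading.
- r.calibration(name): a dict with "mtx" (3x3 intrinsics, pixels), "R" (3x3) and "t" (3): a world point X has camera coordinates R X + t. Camera axes: x right, y down, z forward; pixel columns grow to the right and rows downward; lengths in mm; the calibration is good to about 2 mm. A picture is of the moment at which its call begins: read the wrist's pose just before it. calibration takes no time and is no camera call; for the wrist camera it gives the pose at the moment of the call.
A pose or a line that the arm cannot do raises r.IKError and nothing moves.
- r.close_job(): hands the job in, once; it reports no verdict.
The state is a dict: "clock": time; "joint_positions": joint angles; "dq": joint speeds; "tau": joint torques, N m; "tcp_pos": TCP position; "tool_rot": TCP orientation; "force": force on the tool from outside, world axes, zero at the start; "wrist_torque": the same for the moment, N m; "finger_gap": finger opening in mm.
Only numpy, scipy, OpenCV 4.12 (cv2) and the standard library are available. Lean on these libraries where they do the work, as an engineer would, in place of code of your own. Each camera call takes 0.05 s, during which the arm holds its last target. There are 200 camera calls.

### The job

Open the blue lock box: push the dial with the yellow peg round until its peg stands at 7 and the dial with the white peg until its peg stands at 2, then slide the orange latch tab all the way towards the front of the box (the side with the dials) so that the sprung lid pops up by itself. Leave the latch pulled back, the lid up and both dials on their numbers, and do not knock the things that stand beside the box.

Things in the scene. Friction and masses are not known exactly. Their poses are not given: they have to be found in the camera images.
- case: Blue steel lock box, fixed: 250 mm deep (its x), 300 wide (y), 80 tall. Origin: centre of its underside. x points from its front to its back (away from the robot, turned up to 20 degrees). The front deck, 80 mm high, x = -125 to -15 mm, carries two dials (axes at x = -72, y = +85 and -85 mm; which is where varies) and the latch between. Nothing stands over 38 mm above the deck until the lid rises.
- yellow_dial (a joint): Angle of the dial with the yellow peg, rad: 0 with its peg at number 0, growing clockwise seen from above, 0.5236 a number (7 is 3.665). Stops at -0.12 and 4.83; starts between numbers 0.5 and 4.5. Flat dark disc, 66 mm diameter, top 8.5 mm above the deck; about 0.05 N m of friction (2 N at the peg), stays where it is left.
- yellow_axis (a point): Point on the axis of the yellow-peg dial, 20.5 mm above the deck. Round each dial white numbers 0 to 9 are printed on the deck, 45 mm from its axis, every 30 degrees clockwise from above: number n lies at the angle 135 - 30 n degrees, counter-clockwise from the box's +x. So 0 is at the front left, 9 at the front right, and the gap without numbers faces the front.
- yellow_peg (a point): Centre of the yellow peg, half-way up, 20.5 mm above the deck. Upright round peg fixed to the dial, 12 mm diameter, 24 mm tall, from 8.5 to 32.5 mm above the deck, its axis 25 mm from the dial's axis; it marks the number at which the dial is set.
- white_dial (a joint): Angle of the dial with the white peg, rad: the same kind of dial, 0 with its peg at number 0, growing clockwise seen from above, 0.5236 a number (2 is 1.047). Starts between numbers 4.5 and 8.5.
- white_axis (a point): Point on the axis of the white-peg dial, 20.5 mm above the deck. Its numbers are laid out as for the yellow-peg dial.
- white_peg (a point): Centre of the white peg, half-way up, 20.5 mm above the deck; same size and place on its dial as the yellow one.
- latch (a joint): Travel of the latch towards the front of the box (the box's -x), m: 0 shut, 0.018 fully back. With a wrong code it stops after 1 or 2 mm; with both dials on their numbers (within about 10 degrees) it slides against 2 to 4 N, stays where it is left, and frees the lid after about 10 mm.
- latch_tab (a point): Centre of the latch's upright orange tab, 23 mm above the deck: 12 mm thick (box x), 32 mm wide (box y), from 8 to 38 mm above the deck. A flat steel nose, 20 mm wide, its top 13 mm above the deck, runs from it back over the lid's front edge. Between the tab and that edge there are 42 mm: a finger can come down behind the tab, over the nose, and push it to the front.
- lid (a joint): Angle of the sprung lid, rad: 0 shut, held down by the latch's nose. When freed it rises by itself in about 1 s to about 0.8. Its hinge runs along the back edge of the box (x = 125 mm).
- lid_front (a point): Middle of the lid's front edge. The lid is a blue plate 145 mm deep, 298 mm wide, 7 mm thick, its top 8 mm above the deck when shut. Risen, its front edge stands about 100 mm higher and 40 mm further back.
- carton_mid (a point): Bystander beside the box: cardboard carton 100 x 70 x 60 mm; point at its centre.
- tape_mid (a point): Bystander: clear tape roll standing on its flat side, 90 mm in diameter, 45 mm tall; point at its centre.
- bin_mid (a point): Bystander: small open blue bin 80 x 90 x 50 mm; point at its centre.

How it is judged:
By the outcome, as a careful person would: the job done as asked, in the order asked, and still so for the second after the job is handed in, with the robot touching nothing.
It also fails if it takes over 61 s, if anything falls off the work surface, if the arm or the gripper's body presses on something with over 40 N, if the wrist force passes 120 N, or if a joint passes its speed limit or range.

## Working session

There is one attempt and no reset: what is moved stays moved. The work goes in short steps, each a Python script; the robot and the scene stay as the last script left them, time stands still between calls to the robot, and variables do not carry over. Pictures are saved under pics/ and viewed, about 8 in all and at most 12, crops included, and the job is handed in when it is done.

```bash
ls; mkdir -p pics; python3 - <<'E'
from plant import r
import cv2,numpy as np
for n in ["top","side"]:
    p,d=r.snapshot(n); np.savez(f"pics/{n}0.npz",p=p,d=d); cv2.imwrite(f"pics/{n}0.png",p[...,::-1])
    c=r.calibration(n); print(n,c["mtx"].round(1).tolist(),c["R"].round(4).tolist(),c["t"].round(1))
c=r.calibration("wrist");print((-c["R"].T@c["t"]).round(1),c["R"].round(3).tolist(),r.pinch_z, r.get_obs()["tool_rot"].round(3).tolist(),r.get_obs()["clock"])
E
```

```text
pics
top [[381.2, 0.0, 252.7], [0.0, 381.2, 191.1], [0.0, 0.0, 1.0]] [[-0.0084, -0.9996, 0.0284], [-0.9933, 0.005, -0.1152], [0.115, -0.0292, -0.9929]] [ 48.8 604.  959.1]
side [[437.3, 0.0, 253.5], [0.0, 437.3, 189.4], [0.0, 0.0, 1.0]] [[0.982, -0.1889, -0.0041], [-0.11, -0.5536, -0.8255], [0.1537, 0.8111, -0.5644]] [-568.5  160.4  933.6]
[143.3 637.8 384.4] [[0.327, 0.945, -0.002], [0.913, -0.315, 0.26], [0.245, -0.087, -0.966]] 18.8 [[0.327, 0.945, -0.001], [0.945, -0.327, -0.002], [-0.002, 0.0, -1.0]] 0.1
```

View pics/top0.png

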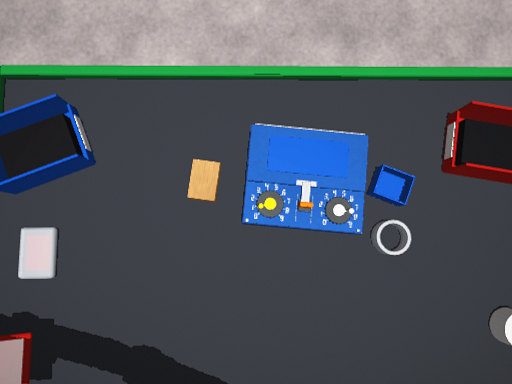

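```bash
cat > h.py <<'E'
from plant import r
import cv2,numpy as np
def ray(n,uv,z,c=None):
    c=c or r.calibration(n); d=c["R"].T@np.linalg.solve(c["mtx"],[uv[0],uv[1],1.]); o=-c["R"].T@c["t"]
    return o+d*(z-o[2])/d[2]
def rot(th): # tool down, tool y = box +x (yaw th, rad)
    c,s=np.cos(th),np.sin(th)
    return np.array([[-s,c,0],[c,s,0],[0,0,-1.]])
E
python3 - <<'E'
from h import *
P=[ray("top",uv,80) for uv in [(243,223),(362,234),(367,134),(253,124)]]
print(np.round(P,0))
c=np.mean(P,0); d=P[0]-P[1]; th=np.arctan2(-d[0],d[1]); print(c,np.degrees(th))
X=np.array([np.cos(th),np.sin(th),0])
p=c-72*X; p[2]=330
r.movep(p,rot(th))
cal=r.calibration("wrist"); pic,d=r.snapshot("wrist")
np.savez("pics/w1.npz",p=pic,d=d,**cal); cv2.imwrite("pics/w1.png",cv2.resize(pic[...,::-1],(768,576)))
print(cal["mtx"],r.get_obs()["clock"],r.get_obs()["joint_positions"])
E
```

```text
[[ 520.   71.   80.]
 [ 491. -223.   80.]
 [ 744. -247.   80.]
 [ 770.   44.   80.]]
[631.39735232 -88.88404434  80.        ] -5.693999598465537
[[313.99796482   0.         259.90899496]
 [  0.         313.99796482 195.22727644]
 [  0.           0.           1.        ]] 2.9167 [-9.20509296 23.69786026 23.53869843 85.91765612 -9.71785404 72.42498299
 99.91461623]
```

View pics/w1.png

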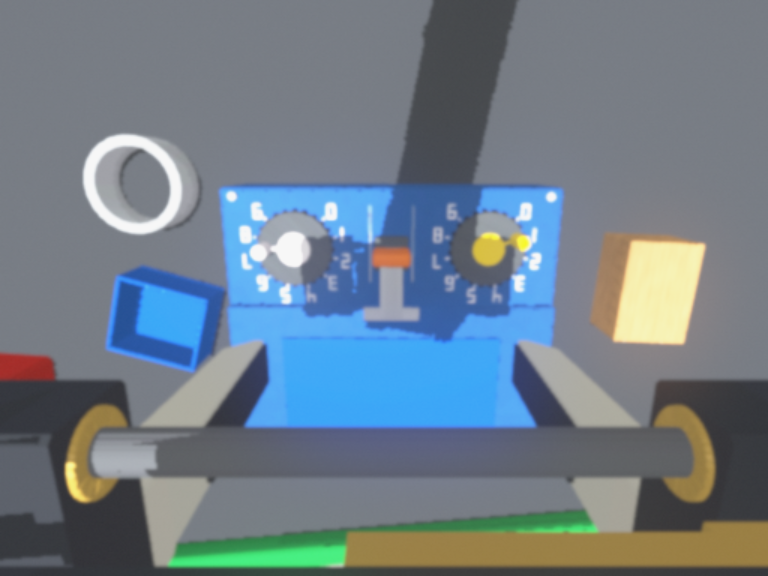

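Wrist view (768-scale): yellow peg at (523,243) with a yellow centre cap at (489,249); white peg at (259,253), white cap at (292,250); orange tab at (391,257). I'll measure the caps and pegs using depth.

```bash
python3 - <<'E'
from h import *
f=np.load("pics/w1.npz"); p,d=f["p"],f["d"]; c={k:f[k] for k in("mtx","R","t")}
v,u=np.indices(d.shape); C=np.linalg.inv(c["mtx"])@np.stack([u.ravel(),v.ravel(),np.ones(d.size)])*d.ravel()
W=(c["R"].T@(C-c["t"][:,None])).T.reshape(384,512,3); np.save("pics/W1.npy",W)
def at(x,y): return W[round(y/1.5),round(x/1.5)].round(0)
for n,xy in dict(ypeg=(523,243),ycap=(489,249),wpeg=(259,253),wcap=(292,250),ydisc=(470,265),wdisc=(310,265),tab=(391,257),nose=(391,290),s1=(231,197),s2=(551,197),deck=(391,200),lid=(330,325)).items(): print(n,at(*xy))
print("row z yellow dial"); y=round(246/1.5)
for x in range(300,360,2): print(x,W[y,x].round(0),p[y,x])
E
```

```text
ypeg [559.  30. 112.]
ycap [565.   6.  92.]
wpeg [ 546. -186.  115.]
wcap [ 550. -164.   90.]
ydisc [578. -11.  90.]
wdisc [ 565. -151.   88.]
tab [559. -79. 117.]
nose [593. -82.  92.]
s1 [ 499. -212.   81.]
s2 [526.  63.  82.]
deck [515. -74.  82.]
lid [ 622. -141.   90.]
row z yellow dial
300 [560. -27.  88.] [ 72  86 114]
302 [560. -25.  89.] [84 88 98]
304 [560. -22.  88.] [ 87  91 100]
306 [560. -19.  89.] [87 91 99]
308 [561. -17.  87.] [ 88  92 100]
310 [561. -14.  90.] [ 88  91 100]
312 [561. -12.  89.] [87 91 99]
314 [562.  -9.  88.] [119 113  96]
316 [561.  -7.  91.] [198 175  75]
318 [562.  -4.  89.] [216 191  65]
320 [562.  -1.  90.] [217 192  67]
322 [562.   1.  91.] [217 194  70]
324 [563.   4.  89.] [217 192  69]
326 [563.   6.  90.] [217 192  69]
328 [563.   9.  90.] [217 193  72]
330 [563.  11.  91.] [217 193  73]
332 [563.  14.  91.] [217 193  73]
334 [564.  17.  89.] [216 192  74]
336 [564.  20.  89.] [178 160  92]
338 [564.  22.  90.] [111 110 105]
340 [565.  25.  90.] [106 105 106]
342 [563.  24. 101.] [144 134 101]
344 [561.  24. 112.] [194 174  95]
346 [561.  26. 114.] [245 238  76]
348 [561.  29. 114.] [247 247  48]
350 [561.  31. 114.] [247 247  83]
352 [562.  34. 113.] [247 246 195]
354 [568.  45.  82.] [157 197 244]
356 [569.  48.  80.] [ 97 174 245]
358 [569.  51.  81.] [ 96 175 245]
```

```bash
cat >> h.py <<'E'
def world(p,d,c):
    v,u=np.indices(d.shape); C=np.linalg.inv(c["mtx"])@np.stack([u.ravel(),v.ravel(),np.ones(d.size)])*d.ravel()
    return (c["R"].T@(C-c["t"][:,None])).T.reshape(384,512,3)
def measure(p,d,c,A=None):
    """blobs: caps (z~88.5) and peg tops (z~112.5) -> rough poses"""
    W=world(p,d,c); q=p.astype(int); z=W[...,2]; out={}
    yel=(q[...,0]>150)&(q[...,1]>130)&(q[...,0]-q[...,2]>60)&(q[...,0]-q[...,1]<50)
    whi=(q.min(2)>170)
    near=(np.hypot(W[...,0]-559,W[...,1]+79)<150)
    for n,m in dict(y=yel,w=whi).items():
        for part,zz,(lo,hi) in(("cap",88.5,(84,95)),("peg",112.5,(107,118))):
            k=(m&near&(z>lo)&(z<hi)).astype(np.uint8)
            N,L,S,cen=cv2.connectedComponentsWithStats(k)
            if N<2: continue
            i=1+np.argmax(S[1:,4]); out[n+part]=ray(None,cen[i],zz,c)[:2]; out[n+part+"_n"]=int(S[i,4])
    k=((q[...,0]>150)&(q[...,1]<140)&(q[...,2]<110)&near&(z>112)&(z<124)).astype(np.uint8)
    N,L,S,cen=cv2.connectedComponentsWithStats(k)
    if N>1: i=1+np.argmax(S[1:,4]); out["tab"]=ray(None,cen[i],118,c)[:2]; out["tab_n"]=int(S[i,4])
    return out
def number(peg,axis,th):
    v=np.array(peg)-axis; a=np.degrees(np.arctan2(v[1],v[0])-th); return ((135-a+20)%360-20)/30, np.hypot(*v)
E
python3 - <<'E'
from h import *
f=np.load("pics/w1.npz"); c={k:f[k] for k in("mtx","R","t")}
o=measure(f["p"],f["d"],c); print({k:np.round(v,1) for k,v in o.items()})
e=o["ycap"]-o["wcap"]; th=np.arctan2(-e[0],e[1]); print(np.degrees(th),np.hypot(*e))
for n in "yw": print(n,number(o[n+"peg"],o[n+"cap"],th))
X=np.array([np.cos(th),np.sin(th)]); print("centre",(o["ycap"]+o["wcap"])/2+72*X, "tab-axisline", (o["tab"]-(o["ycap"]+o["wcap"])/2)@X)
E
```

```text
{'ycap': array([565.2,   6.4]), 'ycap_n': np.int64(394), 'ypeg': array([558.3,  28.2]), 'ypeg_n': np.int64(77), 'wcap': array([ 548. , -166.6]), 'wcap_n': np.int64(491), 'wpeg': array([ 545.2, -188.1]), 'wpeg_n': np.int64(79), 'tab': array([560.2, -79.1]), 'tab_n': np.int64(234)}
-5.685532964989275 173.81578873250427
y (np.float64(0.7243023956471585), np.float64(22.91116623671456))
w (np.float64(7.551701825056077), np.float64(21.69154925724227))
centre [628.21306684 -87.26169629] tab-axisline 3.4902355626360437
```

```bash
python3 - <<'E'
from h import *
th=np.radians(-5.6); ims=[]
for n,a in (("w",(549,-165)),("y",(565,5))):
    r.movep(np.array([*a,190.]),rot(th))
    c=r.calibration("wrist"); p,d=r.snapshot("wrist"); np.savez(f"pics/w2{n}.npz",p=p,d=d,**c); ims.append(p)
    print({k:np.round(v,1) for k,v in measure(p,d,c).items()})
cv2.imwrite("pics/w2.png",cv2.resize(np.hstack(ims)[100:330,:,::-1],None,fx=.78,fy=.78)); print(r.get_obs()["clock"])
E
```

```text
{'ycap': array([565.9,   8.3]), 'ycap_n': np.int64(958), 'ypeg': array([558.2,  27.2]), 'ypeg_n': np.int64(220), 'wcap': array([ 549.3, -164.3]), 'wcap_n': np.int64(810), 'wpeg': array([ 544.8, -188.3]), 'wpeg_n': np.int64(174), 'tab': array([559.8, -81.8]), 'tab_n': np.int64(554)}
{'ycap': array([565.5,   6.2]), 'ycap_n': np.int64(854), 'ypeg': array([558.5,  29. ]), 'ypeg_n': np.int64(176), 'wcap': array([ 548.5, -166.7]), 'wcap_n': np.int64(1052), 'wpeg': array([ 545. , -186.6]), 'wpeg_n': np.int64(222), 'tab': array([560.2, -72.2]), 'tab_n': np.int64(334)}
4.425
```

View pics/w2.png

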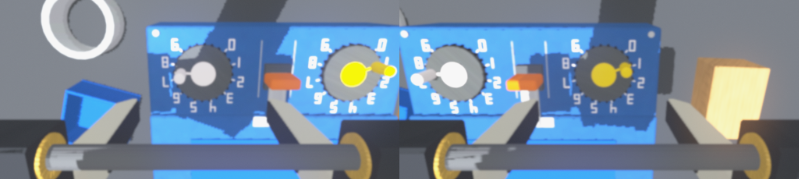

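```bash
cat >> h.py <<'E'
TH=np.radians(-5.45); AX=dict(w=np.array([549.3,-164.3]),y=np.array([565.5,6.2]))
def pos(ax,n,z):
    a=np.radians(135-30*n)+TH; return np.array([*(ax+25*np.array([np.cos(a),np.sin(a)])),z])
def turn(k,n0,n1,z=91.5):
    R=rot(TH); ax=AX[k]; r.gripper_to(36)
    r.movep(pos(ax,n0,135),R); print("hit",r.servo_line(pos(ax,n0,z),velocity=80,f_stop=8))
    r.gripper_to(6); o=r.get_obs(); print("gap",o["finger_gap"],o["tcp_pos"].round(1),o["force"].round(1))
    m=int(np.ceil(abs(n1-n0)/.4)); F=0
    for n in np.linspace(n0,n1,m+1)[1:]:
        r.servo_line(pos(ax,n,z),velocity=60); F=max(F,np.linalg.norm(r.get_obs()["force"]))
    o=r.get_obs(); print("gap",o["finger_gap"],"Fmax",F,o["force"].round(1),o["clock"])
    r.gripper_to(32); r.servo_line(pos(ax,n1,135),velocity=120)
def look(name,a,z=190.):
    r.movep(np.array([*a,z]),rot(TH)); c=r.calibration("wrist"); p,d=r.snapshot("wrist"); np.savez(f"pics/{name}.npz",p=p,d=d,**c)
    cv2.imwrite(f"pics/{name}.png",p[...,::-1]); return measure(p,d,c)
E
python3 - <<'E'
from h import *
turn("y",0.75,7); o=look("y3",AX["y"]); print({k:np.round(v,1) for k,v in o.items()}, number(o["ypeg"],AX["y"],TH),r.get_obs()["clock"])
E
```

```text
hit False
gap 11.200179097773399 [558.3  29.5  91.8] [-0.6 -0.9  1.6]
gap 6.467538522798491 Fmax 25.22293753720715 [ 0.9 -3.2  3. ] 11.0333
{'ycap': array([565.,   4.]), 'ycap_n': np.int64(865), 'ypeg': array([556.6, -18. ]), 'ypeg_n': np.int64(169), 'wcap': array([ 548.1, -166.7]), 'wcap_n': np.int64(1093), 'wpeg': array([ 545. , -186.6]), 'wpeg_n': np.int64(227), 'tab': array([560. , -69.7]), 'tab_n': np.int64(239)} (np.float64(7.989064246337091), np.float64(25.731050394279784)) 12.5917
```

```bash
cat >> h.py <<'E'
def rotx(a): c,s=np.cos(a),np.sin(a); return np.array([[c,s,0],[s,-c,0],[0,0,-1.]])
def setpeg(k,n,open_=56,z=91.5,close=12.0):
    a=np.radians(135-30*n+90); a=(a+np.pi/2)%np.pi-np.pi/2+TH; R=rotx(a); ax=AX[k]
    r.gripper_to(open_); r.movep(pos(ax,n,135),R)
    print("hit",r.servo_line(pos(ax,n,z),velocity=80,f_stop=8)); r.gripper_to(close); o=r.get_obs()
    print("gap",o["finger_gap"],o["tcp_pos"].round(1),o["force"].round(1),o["joint_positions"].round(0)[6])
    r.gripper_to(open_-25); r.servo_line(pos(ax,n,135),velocity=120)
def cage(k,n0,n1,off,z=91.5):
    ax=AX[k]; A=lambda n: rotx(np.radians(135-30*n+off)+TH)
    r.gripper_to(34); r.movep(pos(ax,n0,135),A(n0)); print("hit",r.servo_line(pos(ax,n0,z),velocity=80,f_stop=8)); r.gripper_to(14)
    F=0
    for n in np.linspace(n0,n1,int(np.ceil(abs(n1-n0)/.5))+1)[1:]:
        r.servo_line(pos(ax,n,z),A(n),velocity=40); F=max(F,np.linalg.norm(r.get_obs()["force"]))
    o=r.get_obs(); print("gap",o["finger_gap"],"F",F,o["force"].round(1),"j7",o["joint_positions"].round(0)[6],o["clock"])
    r.gripper_to(34); r.servo_line(pos(ax,n1,135),velocity=120)
E
python3 - <<'E'
from h import *
setpeg("y",7); print(r.get_obs()["clock"])
cage("w",7.67,2.0,60)
setpeg("w",2)
for k in "wy":
    o=look(k+"4",AX[k]); print({a:np.round(v,1) for a,v in o.items() if a[0] in k+"t"}, number(o[k+"peg"],AX[k],TH), number(o[k+"peg"],o[k+"cap"],TH),r.get_obs()["clock"])
a=[cv2.imread(f"pics/{k}4.png")[120:330] for k in "wy"]; cv2.imwrite("pics/v4.png",cv2.resize(np.hstack(a),None,fx=.78,fy=.78))
E
```

```text
hit False
gap 11.935760651529963 [568.9 -19.5  91.4] [-3.8 -2.3  1. ] 42.0
16.75
hit False
gap 14.244460143214775 F 3.1973916185757196 [ 2.4 -1.2 -0.1] j7 143.0 23.8417
hit False
gap 11.991314498511976 [ 558.8 -141.    91.6] [ 2.5 -0.5 -0.8] 28.0
{'wcap': array([564.,   7.]), 'wcap_n': np.int64(2491), 'wpeg': array([ 557.2, -140.9]), 'wpeg_n': np.int64(174), 'tab': array([559.5, -79.7]), 'tab_n': np.int64(384)} (np.float64(1.9397425306643783), np.float64(24.65785015849754)) (np.float64(7.406308244476285), np.float64(148.05441274262685)) 31.3
{'ycap': array([566.,   4.]), 'ycap_n': np.int64(863), 'ypeg': array([567.1, -19.3]), 'ypeg_n': np.int64(172), 'tab': array([560.3, -71.4]), 'tab_n': np.int64(301)} (np.float64(7.197295409270572), np.float64(25.596113156165504)) (np.float64(7.228219711925961), np.float64(23.415347228927804)) 32.075
```

View pics/v4.png

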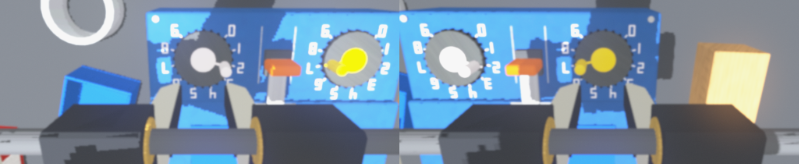

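```bash
python3 - <<'E'
from h import *
setpeg("y",6.9,open_=40); print(r.get_obs()["clock"])
M=(AX["w"]+AX["y"])/2; X=np.array([np.cos(TH),np.sin(TH)]); O=M+72*X
P=lambda x,z: np.array([*(O+x*X),z])
r.gripper_to(0); r.movep(P(-43,145),rot(TH)); print("gap",r.get_obs()["finger_gap"],r.servo_line(P(-43,99),velocity=80,f_stop=8))
print("stop",r.servo_line(P(-78,99),velocity=25,f_stop=15)); o=r.get_obs()
print("box x",(o["tcp_pos"][:2]-O)@X,o["force"].round(1),o["clock"])
r.servo_line(o["tcp_pos"]+np.array([*(1.5*X),0]),velocity=30); r.servo_line(r.get_obs()["tcp_pos"]+[0,0,110],velocity=120)
p=r.get_obs()["tcp_pos"].copy(); p[:2]-=60*X
r.servo_line(p+[0,0,60],velocity=150); c=r.calibration("wrist"); q,d=r.snapshot("wrist"); t,_=r.snapshot("top"); s,_=r.snapshot("side")
np.savez("pics/f5.npz",p=q,d=d,**c); m=measure(q,d,c); print({a:np.round(v,1) for a,v in m.items()},[number(m[k+"peg"],AX[k],TH) for k in "yw" if k+"peg" in m],r.get_obs()["clock"])
cv2.imwrite("pics/f5.png",np.hstack([cv2.resize(q[...,::-1],(400,300)),cv2.resize(s[...,::-1],(400,300))])); cv2.imwrite("pics/f5t.png",t[...,::-1])
E
```

```text
hit False
gap 11.79915243743995 [570.5 -18.8  91.6] [-2.3 -0.7  2.3] 40.0
35.575
gap 0.3864540087856054 False
stop True
box x -69.68295225692752 [ 1.2 -0.6  0.2] 38.975
{'ycap': array([566.9,   3.4]), 'ycap_n': np.int64(553), 'ypeg': array([568.4, -20. ]), 'ypeg_n': np.int64(97), 'wcap': array([ 549.9, -168.7]), 'wcap_n': np.int64(1651), 'wpeg': array([ 557. , -140.2]), 'wpeg_n': np.int64(99), 'tab': array([538.3, -75.1]), 'tab_n': np.int64(85)} [(np.float64(7.109751978801115), np.float64(26.308786858196584)), (np.float64(1.9117694521356048), np.float64(25.29883460774412))] 41.1583
```

View pics/f5.png

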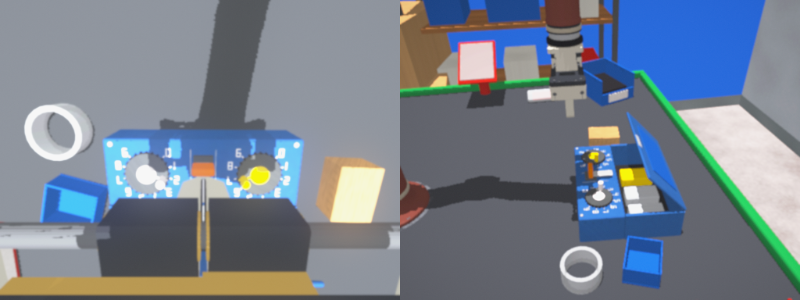

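```bash
python3 - <<'E'
from h import *
M=(AX["w"]+AX["y"])/2; X=np.array([np.cos(TH),np.sin(TH)]); O=M+72*X
P=lambda x,z: np.array([*(O+x*X),z])
r.movep(P(-62,150),rot(TH)); print(r.servo_line(P(-62,99),velocity=100,f_stop=8))
print("stop",r.servo_line(P(-80,99),velocity=20,f_stop=22)); o=r.get_obs()
print("box x",(o["tcp_pos"][:2]-O)@X,o["force"].round(1),o["clock"])
r.servo_line(P(-66,99),velocity=40); r.servo_line(P(-66,200),velocity=120); r.servo_line(P(-130,280),velocity=150)
c=r.calibration("wrist"); q,d=r.snapshot("wrist"); m=measure(q,d,c); t,_=r.snapshot("top")
print({a:np.round(v,1) for a,v in m.items()},[number(m[k+"peg"],AX[k],TH) for k in "yw" if k+"peg" in m],r.get_obs()["clock"],r.get_obs()["force"].round(1))
cv2.imwrite("pics/f6.png",np.hstack([cv2.resize(q[...,::-1],(400,300)),cv2.resize(t[60:260,160:427,::-1],(400,300))]))
E
```

```text
False
stop False
box x -70.01882304164326 [ 15.1  -1.4 -11.7] 43.475
{'ycap': array([566.7,   3.5]), 'ycap_n': np.int64(524), 'ypeg': array([568.6, -20. ]), 'ypeg_n': np.int64(91), 'wcap': array([ 550., -169.]), 'wcap_n': np.int64(1567), 'wpeg': array([ 557.1, -140.1]), 'wpeg_n': np.int64(96), 'tab': array([537.1, -76. ]), 'tab_n': np.int64(57)} [(np.float64(7.095210583368127), np.float64(26.41900070489995)), (np.float64(1.9155214280329906), np.float64(25.38649526819291))] 45.9 [-0.3  0.8 -0.8]
```

View pics/f6.png

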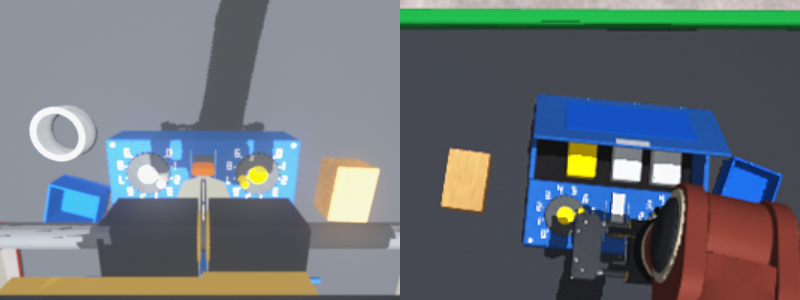

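The second push stalled at the same place against a rising force, so the latch is on its stop. The lid is up and the dials read 7.1 and 1.9. Handing in.

```bash
python3 -c "
from plant import r
print(r.close_job())"
```

```text
the job is handed in; nothing more can be done
None
```

The lock box is open and I handed the job in at about 46 s of the 61 s allowed. The yellow dial is at 7, the white dial at 2, the latch is pulled back and the lid is up.

**How it went**
- **Yellow dial:** on the first try the peg slipped out of the grip and overshot to about 8. I brought it back by closing the fingers on the peg at 7, then made one small correction.
- **White dial:** I turned it with the fingers held loosely round the peg, then centred it on 2 the same way.
- **Latch:** I pushed the tab from behind with the closed fingers, and the lid popped up.

**Last checks**
- **Dials:** the camera read 7.10 and 1.92, about 3° and 2.5° off their numbers. The camera and the fingers disagreed by 1.5–2 mm on where the pegs stood, so the true error may differ by a few degrees.
- **Latch:** the first push stopped a little earlier than I expected, so I pushed again. The second push stopped within 0.5 mm of the same place, with about 15 N of resistance, so I take it to be on its stop. The camera put the tab more than 20 mm further forward than at the start, against 18 mm of full travel, so that is a rough reading.
- **Lid and surroundings:** the lid was still up in the last pictures, and the carton, tape roll and bin looked undisturbed. I judged these by eye only. The robot was clear of everything when I handed in.

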